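# Fit the contact board and present the pivot ball

## Task

Take the green contact board out of its stand, slide it down into the slot of the aluminium joystick chassis until it sits fully home, and let go of it. Then pick up the orange tray by its upright grip and carry it nearly level, so that the loose steel ball stays in its pocket, and finish while still holding it: level and still in mid-air, with the ball's pocket straight above the black pivot cup of the chassis and about 8 cm higher than the cup's rim. Leave the brown worn board, the screwdriver and the black joystick knob alone.

Things in the scene. Friction and masses are not known exactly. Their poses are not given: they have to be found in the camera images.
- chassis: The joystick chassis, a fixed aluminium block 150 x 120 x 36 mm (its x, y, z) with an origin at the centre of its underside, on the work surface. The board slot and the black pivot cup are in its top.
- slot_mouth (a point): Centre of the slot's mouth, in the top face of the chassis (36 mm above the work surface, 40 mm from the chassis' origin along its +x). The slot is 12 mm wide (along this frame's x) and 84 mm long (along its y), 26 mm deep in all, of which the top 5 mm is a 45-degree lead-in that widens to 22 x 94 mm at the mouth. The seated board may face either way. Axes as the chassis'.
- cup_rim (a point): Centre of the mouth of the black pivot cup on the chassis (a round cup 42 mm across outside, 34 mm inside, standing 9 mm proud), at the height of its rim, 45 mm above the work surface and 70 mm from the slot's centre along the chassis' -x. Axes as the chassis'.
- stand: The grey plastic board stand, fixed, 44 x 210 x 24 mm (x, y, z), origin at the centre of its underside. Its two slots, 14 x 84 mm (x, y) and 18 mm deep, lie 52 mm either side of its origin along its y; the green board stands in one, the brown board in the other.
- board_center (a point): Centre of the green contact board, an upright stiff slab 10 mm thick (its x), 80 mm wide (its y) and 74 mm tall (its z up), 90 g, green with black chips and a brass strip along the foot. In the stand its top is 80 mm above the work surface, in the chassis slot (fully home) 84 mm. The two faces are alike.
- board: The green contact board again; this origin is the centre of its underside. Axes as at its centre.
- tray_grip (a point): The grip of the ball tray: centre of the grasp, 38 mm above the tray's underside. The tray is an orange slab 120 x 64 x 8 mm (its x, y, z), about 130 g, with an upright grip tab in its middle, 36 mm long (x), 14 mm thick (y), reaching from the slab's top to 53 mm above the tray's underside.
- tray: The ball tray again; this origin is the centre of its underside, 38 mm below the grasp centre. Axes as at its grip.
- tray_pocket (a point): Centre of the floor of the tray's round white-bottomed ball pocket, 36 mm from the grip along the tray's +x and 5 mm above the tray's underside. The pocket is 32 mm across and only 3 mm deep. Axes as the tray's.
- ball_center (a point): Centre of the bright steel ball, 22 mm in diameter, 44 g, lying loose in the tray's pocket: it rolls about in it and escapes if the tray is tipped.
- old_board_center (a point): Centre of the brown worn board, same size as the green one, in the other slot of the stand; not to be used.
- screwdriver: A blue-handled screwdriver lying on the bench, not to be disturbed.
- knob_center (a point): Half-way up a black joystick knob 56 mm across and 55 mm tall, standing on the bench, not to be disturbed.
Mind the look-alikes: they are no part of the job. Of the things shaped like the tray, the orange one is meant.

How it is judged:
By the outcome, as a careful person would: the job done as asked, in the order asked, and still so for the second after the job is handed in, while the arm keeps its last pose, push and grip.
It also fails if it takes over 61 s, if anything falls off the work surface, if the arm or the gripper's body presses on something with over 40 N, if the wrist force passes 120 N, or if a joint passes its speed limit or range.

## Robot

A 6-joint arm with a two-finger parallel gripper is mounted at the origin on the work surface. World frame = base frame: x ahead of the robot, y to its left, z up, the work surface at z = 0. Lengths are in m, angles in degrees, forces in N, time in s.
With the tool pointing down it reaches from about 0.25 to 0.725 m from the base axis. Payload 9.7 kg.
Tool frame: the origin (TCP) lies midway between the tips of the shut fingers; the grasp point (between the pads) lies 19 mm behind it; z points along the fingers, y is the direction in which the jaws open and shut (so a half turn about z gives the same grasp; the last joint's range is limited). The gripper opens to 85 mm and grips with 20 to 120 N. Pads are 22 mm wide; open, the fingers measure 114 mm over their backs; the gripper's body (76 mm by 85 mm) begins 54 mm behind the grasp point. The pads swing forward as they close: fully open they stand 13 mm farther back than shut.
Start: joints at [-74.485, 4.979, 10.078, 95.1, 0, 90], TCP at [0.147, -0.53, 0.231] pointing down, gripper open.
Joint ranges: [-179.16, 179.16], [-48.56, 103.87], [-65.8, 70.77], [-126.05, 130.52], [-82.76, 87.17], [-180, 180]. Speed limits (degrees/s): [127.2, 127.2, 147.25, 180, 180, 180].

## Interface

Orientations are given as [roll, pitch, yaw] about the fixed x, y, z axes, in that order (R = Rz(yaw) Ry(pitch) Rx(roll)).
In Python, from workcell import get_obs, camera, get_calibration, job_done gives the robot as it stands.
- The arm moves only by the tool play_rows, never from a script. Its argument "commands" is text: rows parted by semicolons, each of 5 numbers parted by spaces: the opening, from 0 (shut) to 1 (fully open), then the shift along the world's x, y, z in mm, then the turn about the world's z in degrees. A call has 1 to 10 rows; each row is the pose to reach, as a shift and turn from the pose commanded when the call began; what a row does not reach only later rows make up. A row lasts 1/12 s, in which the tool goes at most 41.7 mm and 7.16 degrees, less where a joint would pass 70% of its speed; a pose out of reach is approached as far as the arm can. A call with a gripper value outside its range is refused whole. The fingers move at their own pace and stop on an object; "force" is the grip in N (left out, the last holds). Time passes only in rows, so rows that repeat a pose let the fingers close. It gives the time, the measured TCP pose, the force and the opening at its end, in the units of the state.
- get_obs(): the state, without advancing time (a new reading comes with each control period).
- camera(name): name is "scene" or "top" or "wrist"; returns the picture (400x640x3 uint8, red, green, blue); there is no depth.
- get_calibration(name): a dict with "fx", "fy", "cx", "cy" (pixels), "k1" (the pictures are not rectified: a ray, as slopes to the right and down, at radius r is drawn at 1 + k1 r^2 times it, then the intrinsics apply), "eye" and "attitude" of the camera in the world; the wrist camera has in their place "mount" (4x4, takes a point from camera to tool coordinates, whose origin is the TCP and whose axes are the flange's). Camera axes: x right, y down, z forward; pixel columns grow to the right and rows downward; lengths in m; the calibration is good to about 2 mm. A picture is of the moment at which its call begins: read the wrist's pose just before it. get_calibration takes no time and is no camera call.
- job_done(): hands the job in, once; it reports no verdict.
The state is a dict: "time": time; "q": joint angles; "qd": joint speeds; "joint_efforts": joint torques, N m; "ee_pos": TCP position; "tcp_rot": TCP orientation; "wrist_force": force on the tool from outside, world axes, zero at the start; "torque": the same for the moment, N m; "opening": finger opening in m.
Only numpy, scipy, OpenCV 4.12 (cv2) and the standard library are available. Lean on these libraries where they do the work, as an engineer would, in place of code of your own. Each camera call takes 0.05 s, during which the arm holds its last target.

## Working session

There is one attempt and no reset: what is moved stays moved. The work goes in short steps, Python scripts to look and compute and a tool call to move; the robot and the scene stay as the last step left them, time stands still between calls to the robot, and variables do not carry over. Pictures are saved under pics/ and viewed, and the job is handed in when it is done.

Besides the shell and the picture viewer there is one more tool, called after "Call:" as name(argument=value, ...), one argument or row to a line, values as JSON. play_rows: Moves the arm, as the interface text tells. Its arguments: {"type":"object","properties":{"commands":{"type":"string"},"force":{"type":"number"}},"required":["commands"]}

```bash
mkdir -p pics; ls; python3 - <<'E'
from workcell import *
import cv2
for n in ["top","scene"]:
    im=camera(n); cv2.imwrite(f"pics/{n}0.png",im[:,:,::-1]); c=get_calibration(n); print(n,c)
print(get_calibration("wrist")); print(get_obs())
E
```

```text
pics
top {'fx': 509.1798194429295, 'fy': 509.1798194429295, 'cx': 319.4887596919135, 'cy': 189.48248700233316, 'k1': -0.037705640570743305, 'eye': array([0.4424849 , 0.03461975, 1.15791009]), 'attitude': array([-172.74657792,   -0.59280363,  -88.46473888])}
scene {'fx': 470.0688027107597, 'fy': 470.0688027107597, 'cx': 316.6299732401877, 'cy': 200.35177821842032, 'k1': -0.11912990219270332, 'eye': array([1.17064724, 0.4187398 , 0.96466195]), 'attitude': array([-140.88598478,   -0.46364799,  123.77985043])}
{'fx': 294.7746017346502, 'fy': 294.7746017346502, 'cx': 320.70846369428193, 'cy': 198.40617595951335, 'k1': -0.054612447934594924, 'mount': array([[ 6.39407937e-04, -9.53601791e-01, -3.01070117e-01,
         7.78017361e-02],
       [ 9.99999790e-01,  5.78243699e-04,  2.92269378e-04,
        -5.55075878e-04],
       [-1.04616705e-04, -3.01070241e-01,  9.53601961e-01,
        -1.42532363e-01],
       [ 0.00000000e+00,  0.00000000e+00,  0.00000000e+00,
         1.00000000e+00]])}
{'time': 0.1, 'q': array([-7.44840953e+01,  5.00754420e+00,  1.00395812e+01,  9.51011362e+01,
       -1.02206105e-03,  9.00013078e+01]), 'qd': array([-0.02220604, -0.08408024,  0.24600482,  0.06026003, -0.09798363,
        0.04936201]), 'joint_efforts': array([ 2.74056147e-03, -5.21561873e+01,  4.65654874e+01,  1.59185752e-02,
        1.39685208e-04, -4.57156446e-08]), 'ee_pos': array([ 0.14706595, -0.52975061,  0.23066312]), 'tcp_rot': array([-1.79930901e+02,  1.02363747e-03,  1.55145982e+01]), 'wrist_force': array([-0.21328996, -0.56995368, -0.60357443]), 'torque': array([0.02566499, 0.05181642, 0.01570664]), 'opening': 0.08559991501403963}
```

View pics/top0.png

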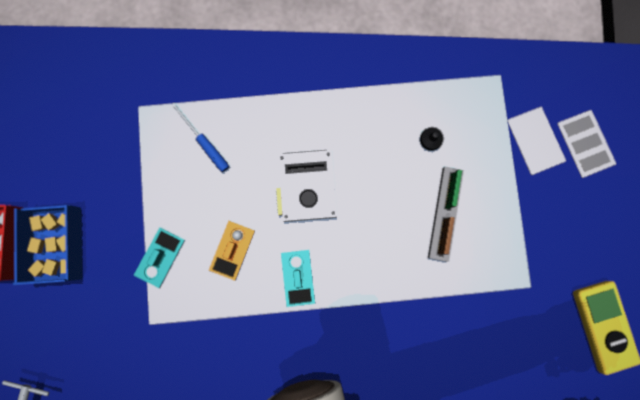

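View pics/scene0.png

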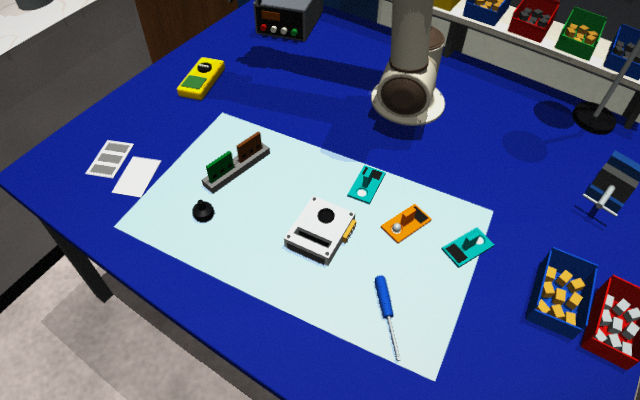

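```bash
cat > h.py <<'E'
import numpy as np, cv2
from scipy.spatial.transform import Rotation as R
from workcell import *
def cam(n,obs=None):
    c=get_calibration(n)
    if n=="wrist":
        T=np.eye(4);T[:3,:3]=R.from_euler('xyz',obs['tcp_rot'],degrees=True).as_matrix();T[:3,3]=obs['ee_pos']
        M=T@c['mount'];return c,M[:3,:3],M[:3,3]
    return c,R.from_euler('xyz',c['attitude'],degrees=True).as_matrix(),np.array(c['eye'])
def pix2w(cm,u,v,z):
    c,A,e=cm
    d=np.array([(u-c['cx'])/c['fx'],(v-c['cy'])/c['fy']]);s=d.copy()
    for _ in range(20): s=d/(1+c['k1']*(s@s))
    r=A@np.array([s[0],s[1],1]);return e+r*(z-e[2])/r[2]
def w2pix(cm,p):
    c,A,e=cm;q=A.T@(np.asarray(p)-e);s=q[:2]/q[2];s=s*(1+c['k1']*(s@s))
    return np.array([s[0]*c['fx']+c['cx'],s[1]*c['fy']+c['cy']])
def crop(src,dst,x0,y0,w,h,k):
    im=cv2.imread(src)[y0:y0+h,x0:x0+w];im=cv2.resize(im,None,fx=k,fy=k,interpolation=cv2.INTER_CUBIC)
    step=10
    for x in range((x0//step+1)*step,x0+w,step): cv2.line(im,((x-x0)*k,0),((x-x0)*k,5 if x%50 else 14),(0,0,255),1); x%20==0 and cv2.putText(im,str(x),((x-x0)*k,24),0,.35,(0,0,255),1)
    for y in range((y0//step+1)*step,y0+h,step): cv2.line(im,(0,(y-y0)*k),(5,(y-y0)*k),(0,0,255),1); y%20==0 and cv2.putText(im,str(y),(8,(y-y0)*k+4),0,.35,(0,0,255),1)
    cv2.imwrite(dst,im)
E
python3 - <<'E'
from h import *
crop("pics/top0.png","pics/t_ch.png",265,140,90,90,6)
crop("pics/top0.png","pics/t_st.png",410,110,70,160,4) 
crop("pics/top0.png","pics/t_tr.png",195,205,130,110,6)
a=cv2.imread("pics/t_ch.png");b=cv2.imread("pics/t_st.png")
E
```

```text
(no output)
```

View pics/t_ch.png

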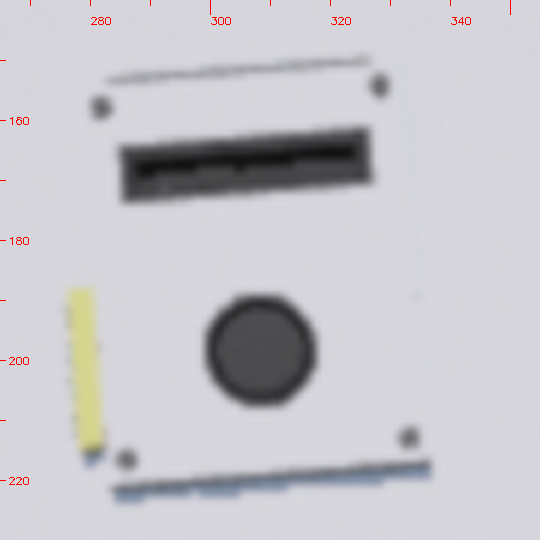

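View pics/t_st.png

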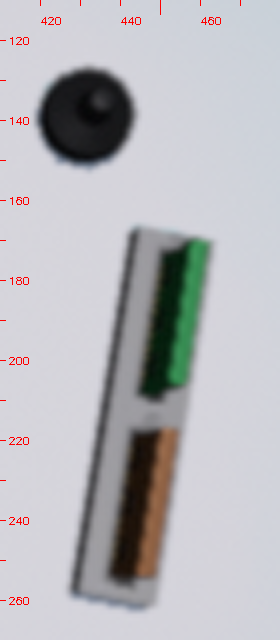

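View pics/t_tr.png

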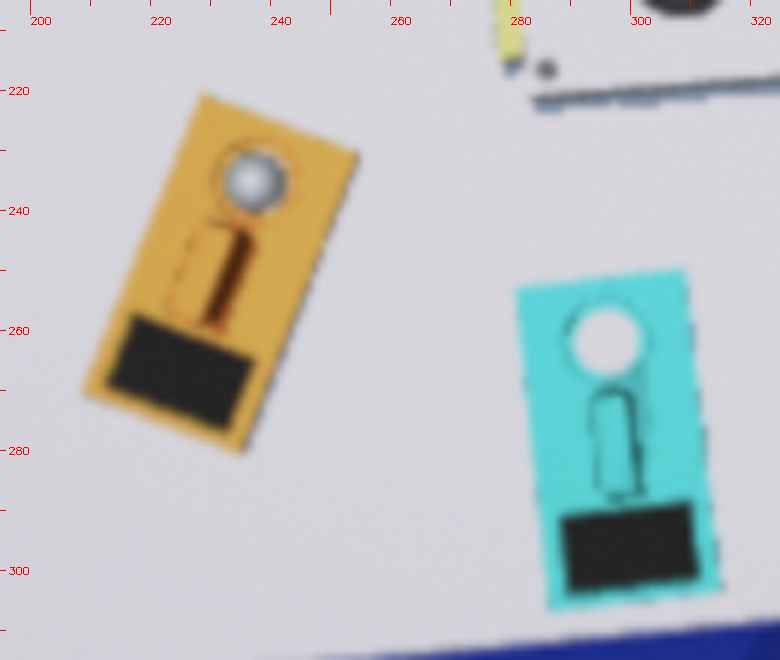

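```bash
python3 - <<'E'
from h import *
t=cam("top")
P=lambda l,z:np.array([pix2w(t,u,v,z) for u,v in l])
s=P([(285,164.5),(326.3,161.2),(327,170),(285.5,173.4)],.036);print("slot",s.mean(0),s)
d=(s[0]+s[3]-s[1]-s[2]);print("yaw of +y axis",np.degrees(np.arctan2(d[1],d[0]))-90,np.linalg.norm(d)/2)
print("cup",pix2w(t,308.3,198.4,.045))
b=P([(456.7,169.7),(461,170.2),(455.6,206.5),(452,206.3)],.080);print("board",b.mean(0),b)
d=b[0]+b[1]-b[2]-b[3];print(np.degrees(np.arctan2(d[1],d[0])),np.linalg.norm(d)/2)
g=P([(229,220.5),(254.2,230.5),(235,280.5),(208.8,270.7)],.008);print("tray",g.mean(0))
d=g[0]+g[1]-g[2]-g[3];print(np.degrees(np.arctan2(d[1],d[0])),np.linalg.norm(d)/2)
k=P([(431.5,138.5)],.03);print(k)
st=P([(444,166.5),(463.5,170),(448.5,261),(428,258)],.024);print("stand",st.mean(0),st)
d=st[0]+st[1]-st[2]-st[3];print(np.degrees(np.arctan2(d[1],d[0])),np.linalg.norm(d)/2)
E
```

```text
slot [0.63469121 0.05837387 0.036     ] [[0.6396259  0.10537861 0.036     ]
 [0.64974826 0.0133149  0.036     ]
 [0.62984889 0.01125249 0.036     ]
 [0.61954177 0.10354948 0.036     ]]
yaw of +y axis 6.323295533728171 0.09274458269264411
cup [0.56395374 0.0509604  0.045     ]
board [ 0.59120913 -0.26647209  0.08      ] [[ 0.63125239 -0.26755589  0.08      ]
 [ 0.63043329 -0.27689865  0.08      ]
 [ 0.55146584 -0.2645915   0.08      ]
 [ 0.55168499 -0.2568423   0.08      ]]
-8.262135313887311 0.08009877479463232
tray [0.44591967 0.21955898 0.008     ]
-19.03976894105449 0.11936128930459196
[[ 0.71020743 -0.22451184  0.03      ]]
stand [ 0.54109777 -0.25864033  0.024     ] [[ 0.64757038 -0.25427241  0.024     ]
 [ 0.64082576 -0.29881012  0.024     ]
 [ 0.43525116 -0.26361312  0.024     ]
 [ 0.44074378 -0.21786565  0.024     ]]
-9.84986675784388 0.20928559677668623
```

Call:
play_rows(
  commands="1 30 18 0 -4;1 65 38 0 -8;1 100 59 0 -12;1 135 80 0 -16;1 170 101 0 -20;1 205 122 0 -24;1 240 142 0 -24;1 275 163 0 -24;1 310 184 0 -24;1 345 205 0 -24",
)

```text
time: 0.93
ee_pos: [0.4936, -0.3235, 0.231]
tcp_rot: [-180.0, 0.0, -8.5]
wrist_force: [-0.7, -1.5, 0.3]
opening: 0.0853
```

```bash
python3 - <<'E'
from h import *
o=get_obs();print(o['time'],o['q'],o['ee_pos'],o['tcp_rot'])
E
```

```text
0.9333 [-3.32364287e+01  1.06482342e+01  1.63457128e+01  9.57201496e+01
 -3.69677643e-03  1.55243380e+02] [ 0.49356647 -0.32345121  0.230992  ] [-1.79993863e+02  2.21354804e-02 -8.47980640e+00]
```

Call:
play_rows(
  commands="1 30 18 0 0;1 60 36 0 0;1 97 57 0 0;1 97 57 0 0;1 97 57 0 0",
)

```text
time: 1.35
ee_pos: [0.5905, -0.2664, 0.2294]
tcp_rot: [-180.0, 0.1, -8.3]
wrist_force: [0.4, -0.5, 0.7]
opening: 0.0852
```

```bash
python3 - <<'E'
from h import *
o=get_obs();im=camera("wrist");cv2.imwrite("pics/w1.png",im[:,:,::-1]);np.save("w1.npy",[o['ee_pos'],o['tcp_rot']])
print(o['ee_pos'],o['tcp_rot'])
E
```

```text
[ 0.5905107  -0.26636541  0.22940244] [-1.79956191e+02  1.44304971e-01 -8.30755333e+00]
```

View pics/w1.png

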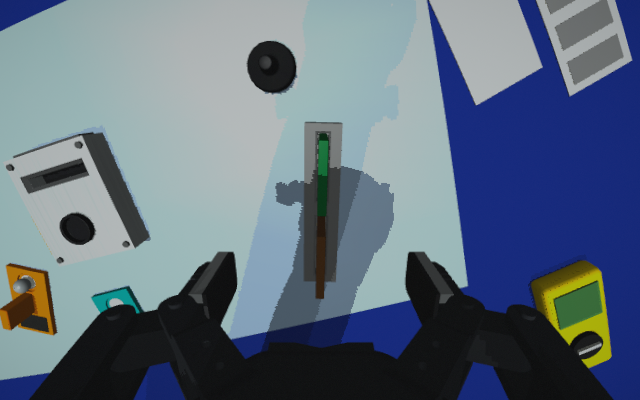

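```bash
python3 - <<'E'
from h import *
a,b=np.load("w1.npy");w=cam("wrist",dict(ee_pos=a,tcp_rot=b))
crop("pics/w1.png","pics/w1c.png",285,110,70,195,4)
crop("pics/w1.png","pics/w1d.png",0,110,160,160,5)
for p in [(.631,-.268,.08),(.6304,-.277,.08),(.5515,-.2646,.08),(.5517,-.2568,.08),(.591,-.2665,.08)]: print(w2pix(w,p))
E
```

```text
[317.32026553 144.78993133]
[326.46766963 144.07544731]
[325.16494585 219.74850386]
[317.88272369 220.55368656]
[321.62503289 183.92779191]
```

View pics/w1c.png

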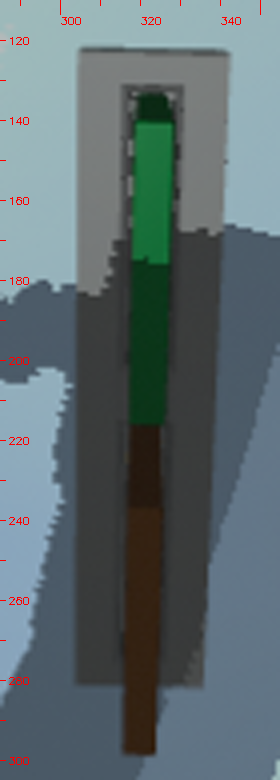

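View pics/w1d.png

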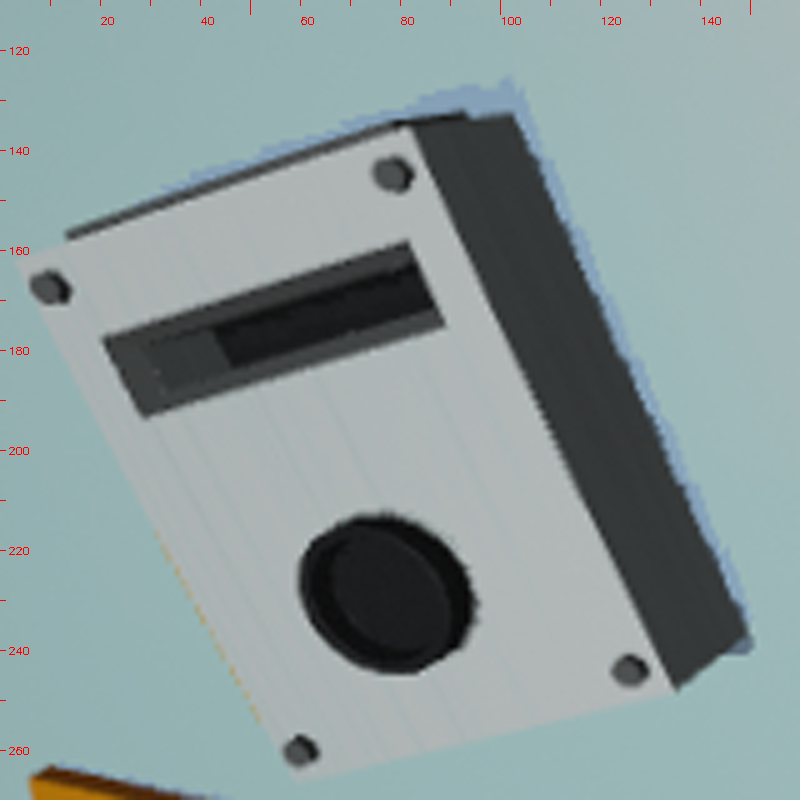

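```bash
python3 - <<'E'
from h import *
a,b=np.load("w1.npy");w=cam("wrist",dict(ee_pos=a,tcp_rot=b))
P=lambda l,z:np.array([pix2w(w,u,v,z) for u,v in l])
b=P([(318.5,141),(328.2,141),(325.7,216),(317.2,216)],.080);print(b.mean(0),b)
d=b[0]+b[1]-b[2]-b[3];print(np.degrees(np.arctan2(d[1],d[0])),np.linalg.norm(d)/2)
st=P([(304.5,123),(342,123.5),(335,281),(303.5,280.5)],.024);print("stand",st.mean(0))
d=st[0]+st[1]-st[2]-st[3];h=np.arctan2(d[1],d[0]);print(np.degrees(h),np.linalg.norm(d)/2)
print("slotc",st.mean(0)+.052*np.array([np.cos(h),np.sin(h),0]))
s=P([(20,178),(82,158.2),(89,175),(29,193.5)],.036);print("slot",s.mean(0))
d=s[0]+s[3]-s[1]-s[2];print(np.degrees(np.arctan2(d[1],d[0]))-90,np.linalg.norm(d)/2)
print("cup",pix2w(w,76.8,228.7,.045))
E
```

```text
[ 0.59504949 -0.26784599  0.08      ] [[ 0.63449134 -0.26968797  0.08      ]
 [ 0.63312675 -0.27909513  0.08      ]
 [ 0.55564403 -0.26575479  0.08      ]
 [ 0.55693584 -0.25684607  0.08      ]]
-9.585444384251904 0.07861673012282107
stand [ 0.54449393 -0.25921153  0.024     ]
-9.619620710622096 0.20872028830227107
slotc [ 0.59576275 -0.26790106  0.024     ]
slot [0.63696858 0.05891089 0.036     ]
6.2464894211878175 0.09330515269794241
cup [0.56919201 0.04758511 0.045     ]
```

Call:
play_rows(
  commands="1 3.5 -1 -35 -1.2;1 3.5 -1 -70 -1.2;1 3.5 -1 -105 -1.2;1 3.5 -1 -140 -1.2;1 3.5 -1 -160 -1.2;1 3.5 -1 -175 -1.2;1 3.5 -1 -182 -1.2;1 3.5 -1 -182 -1.2;1 3.5 -1 -182 -1.2",
)

```text
time: 2.15
ee_pos: [0.5923, -0.2697, 0.0503]
tcp_rot: [180.0, -0.0, -9.7]
wrist_force: [-0.4, -0.2, 0.2]
opening: 0.0852
```

```bash
python3 - <<'E'
from h import *
o=get_obs();im=camera("wrist");cv2.imwrite("pics/w2.png",im[:,:,::-1])
print(o['ee_pos'],o['tcp_rot'],o['wrist_force'])
E
```

```text
[ 0.59227949 -0.26967936  0.05031593] [ 1.79983999e+02 -4.46773378e-02 -9.74225338e+00] [-0.37929084 -0.1794167   0.15980164]
```

View pics/w2.png

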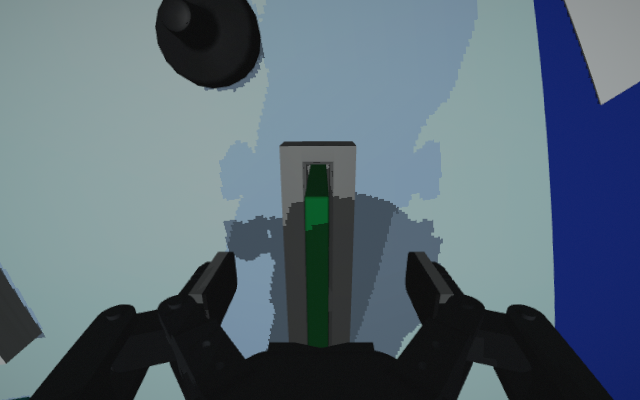

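Call:
play_rows(
  commands="1 1.5 1.5 -2 0;0 1.5 1.5 -2 0;0 1.5 1.5 -2 0;0 1.5 1.5 -2 0;0 1.5 1.5 -2 0;0 1.5 1.5 -2 0;0 1.5 1.5 -2 0;0 1.5 1.5 -2 0;0 1.5 1.5 -2 0;0 1.5 1.5 -2 0",
  force=50,
)

```text
time: 3.03
ee_pos: [0.5942, -0.2674, 0.0473]
tcp_rot: [-180.0, -0.0, -9.7]
wrist_force: [-0.6, 0.2, 0.8]
opening: 0.0092
```

Call:
play_rows(
  commands="0 0 0 0 0;0 0 0 0 0;0 0 0 0 0;0 0 0 0 0;0 0 0 0 0;0 0 0 0 0",
)

```text
time: 3.53
ee_pos: [0.5942, -0.2675, 0.0473]
tcp_rot: [180.0, -0.0, -9.7]
wrist_force: [-0.4, 0.9, 0.9]
opening: 0.009
```

Call:
play_rows(
  commands="0 0 0 4 0;0 0 0 12 0;0 0 0 22 0;0 0 0 32 0;0 0 0 45 0;0 0 0 60 0;0 0 0 75 0;0 0 0 90 0;0 0 0 90 0",
)

```text
time: 4.28
ee_pos: [0.5954, -0.2681, 0.1421]
tcp_rot: [179.9, -0.3, -9.7]
wrist_force: [1.3, -0.3, 0.5]
opening: 0.0093
```

```bash
python3 - <<'E'
from h import *
o=get_obs();im=camera("wrist");cv2.imwrite("pics/w3.png",im[:,:,::-1])
print(o['ee_pos'],o['tcp_rot'],o['wrist_force'],o['q'])
E
```

```text
[ 0.59538311 -0.26806583  0.14208948] [179.91392002  -0.32022971  -9.68623456] [ 1.28781575 -0.3398861   0.47897817] [-2.42379744e+01  1.81048342e+01  1.54555873e+01  8.70191682e+01
 -2.86006335e-03  1.65448492e+02]
```

View pics/w3.png

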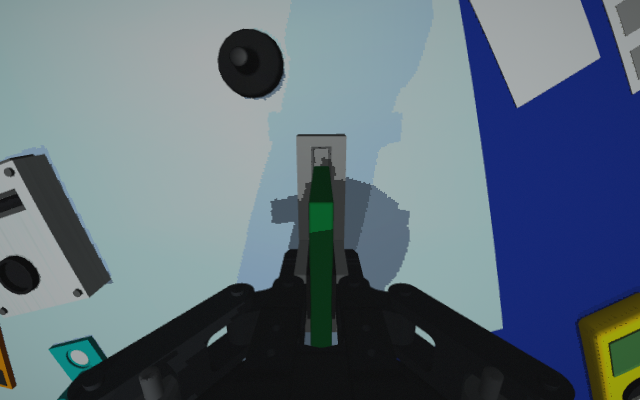

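Call:
play_rows(
  commands="0 4 22 5 7;0 8 44 10 14;0 12 66 10 21;0 16 88 10 28;0 20 110 10 35;0 24 132 10 42;0 28 154 10 49;0 30 176 10 56;0 32 198 10 63;0 34 220 10 70",
)

```text
time: 5.17
ee_pos: [0.6278, -0.0464, 0.1464]
tcp_rot: [-179.9, 0.0, 60.7]
wrist_force: [0.1, -0.0, -0.5]
opening: 0.0091
```

Call:
play_rows(
  commands="0 1 20 0 7;0 2 40 0 14;0 4 60 0 21;0 6 80 0 28;0 8 107 0 36;0 8 107 0 36;0 8 107 0 36",
)

```text
time: 5.75
ee_pos: [0.6358, 0.0607, 0.1464]
tcp_rot: [-179.9, 0.0, 96.4]
wrist_force: [-0.6, 0.2, -1.3]
opening: 0.009
```

```bash
python3 - <<'E'
from h import *
o=get_obs();im=camera("wrist");cv2.imwrite("pics/w4.png",im[:,:,::-1]);np.save("w4.npy",[o['ee_pos'],o['tcp_rot']])
im=camera("top");cv2.imwrite("pics/top4.png",im[:,:,::-1])
im=camera("scene");cv2.imwrite("pics/sc4.png",im[:,:,::-1])
crop("pics/sc4.png","pics/sc4c.png",240,120,160,140,5)
print(o['ee_pos'],o['tcp_rot'],o['wrist_force'],o['q'])
E
```

```text
[0.63580297 0.0606904  0.14639181] [-1.79930796e+02  2.96719945e-03  9.64297750e+01] [-0.63601421  0.17635457 -1.30118257] [ 5.45448182e+00  1.65002220e+01  1.39402568e+01  8.75091780e+01
 -4.14470242e-03  8.90247111e+01]
```

View pics/w4.png

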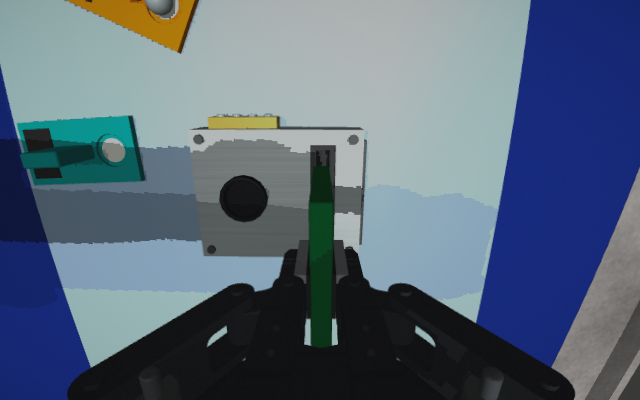

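View pics/sc4c.png

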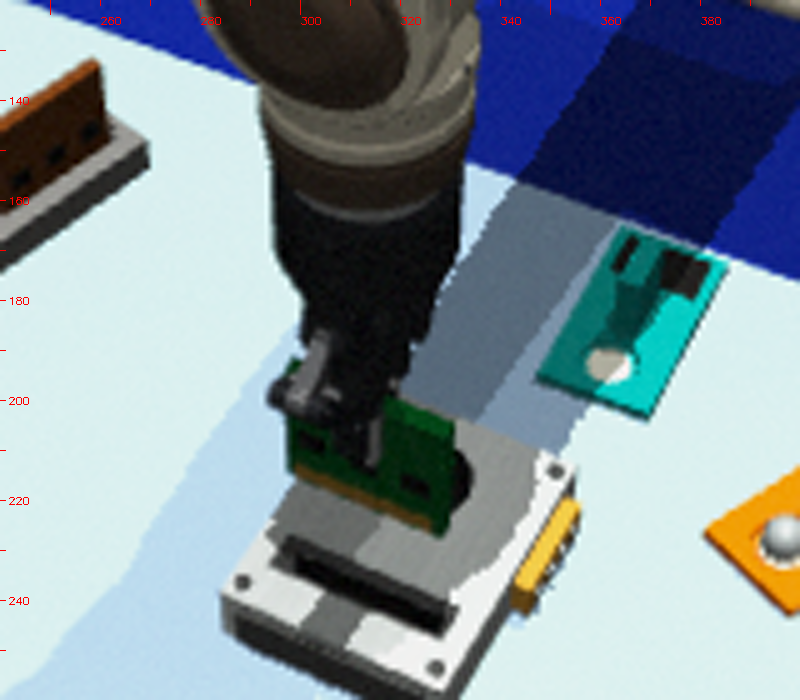

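```bash
python3 - <<'E'
from h import *
crop("pics/w4.png","pics/w4c.png",280,120,90,100,7)
E
```

```text
(no output)
```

View pics/w4c.png

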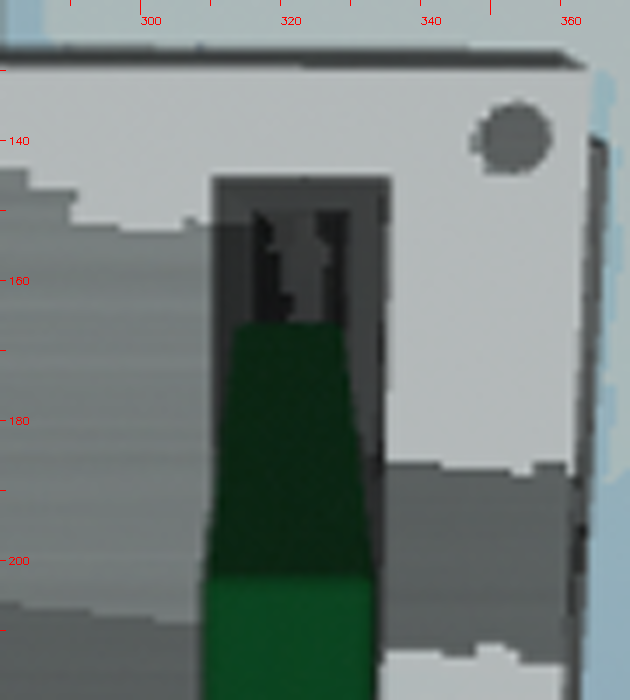

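```bash
python3 - <<'E'
from h import *
a,b=np.load("w4.npy");w=cam("wrist",dict(ee_pos=a,tcp_rot=b))
P=lambda u,v,z:pix2w(w,u,v,z)
yaw=np.radians(6.3);ex=np.array([np.cos(yaw),np.sin(yaw),0]);ey=np.array([-np.sin(yaw),np.cos(yaw),0])
def loc(n,p): p=p-np.array([a[0],a[1],0]); print(n,"x %.1f y %.1f mm"%(p@ex*1000,p@ey*1000))
ml,mr=P(310.2,145.3,.036),P(335.4,145.3,.036)
loc("mouthL",ml);loc("mouthR",mr)
print("yaw from edge",np.degrees(np.arctan2(*(mr-ml)[[1,0]])))
m2=P(334.6,185,.036);d=mr-m2;print("yaw right edge",np.degrees(np.arctan2(d[1],d[0]))-90)
c1,c2=P(363.5,129.5,.036),P(190.5,130,.036);d=c1-c2;print("top edge yaw",np.degrees(np.arctan2(d[1],d[0])),np.linalg.norm(d));loc("c1",c1);loc("c2",c2)
c3=P(360.5,243,.036);d=c1-c3;print("side yaw",np.degrees(np.arctan2(d[1],d[0]))-90)
loc("throatL",P(315.5,152,.031));loc("throatR",P(329,152,.031))
loc("cup",P(244,198.5,.045))
for n,q in [("footL",(313.3,166.3,.105)),("footR",(327.8,166.3,.105)),("topL",(308.3,202.3,.179)),("topR",(332.3,202.3,.179))]: loc(n,P(*q))
E
```

```text
mouthL x -8.5 y 45.3 mm
mouthR x 13.0 y 45.3 mm
yaw from edge 6.477762182819188
yaw right edge 6.132932125996575
top edge yaw 6.4102772283785825 0.14662417562065647
c1 x 36.4 y 58.7 mm
c2 x -110.2 y 58.4 mm
side yaw 7.39521876503612
throatL x -4.1 y 38.8 mm
throatR x 7.8 y 38.8 mm
cup x -66.2 y 0.3 mm
footL x -4.2 y 40.9 mm
footR x 5.0 y 41.0 mm
topL x -4.3 y 41.4 mm
topR x 5.1 y 41.5 mm
```

Call:
play_rows(
  commands="0 2.2 -2.6 0 0;0 2.2 -2.6 -15 0;0 2.2 -2.6 -30 0;0 2.2 -2.6 -45 0;0 2.2 -2.6 -56 0;0 2.2 -2.6 -56 0;0 2.2 -2.6 -56 0",
)

```text
time: 6.48
ee_pos: [0.6381, 0.0564, 0.091]
tcp_rot: [-179.9, 0.0, 96.3]
wrist_force: [0.2, -0.0, -0.1]
opening: 0.0094
```

```bash
python3 - <<'E'
from h import *
o=get_obs();im=camera("wrist");cv2.imwrite("pics/w5.png",im[:,:,::-1]);np.save("w5.npy",[o['ee_pos'],o['tcp_rot']])
crop("pics/w5.png","pics/w5c.png",260,100,130,120,6)
im=camera("scene");cv2.imwrite("pics/sc5.png",im[:,:,::-1])
crop("pics/sc5.png","pics/sc5c.png",270,180,90,90,7)
print(o['ee_pos'],o['tcp_rot'],o['wrist_force'])
E
```

```text
[0.63810127 0.05635432 0.09103877] [-1.79946940e+02  2.37159148e-03  9.62537508e+01] [ 0.23854254 -0.02433379 -0.12888292]
```

View pics/w5c.png

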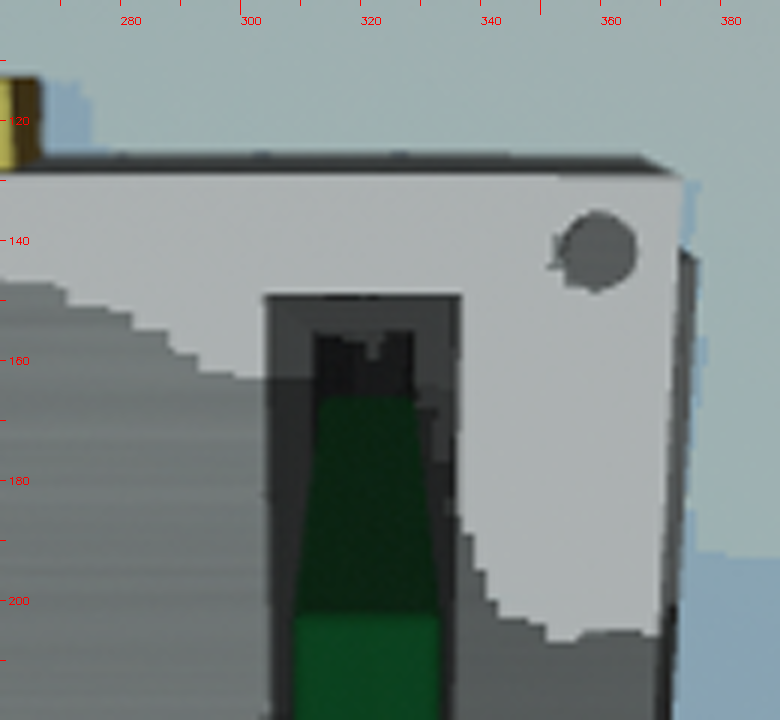

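View pics/sc5c.png

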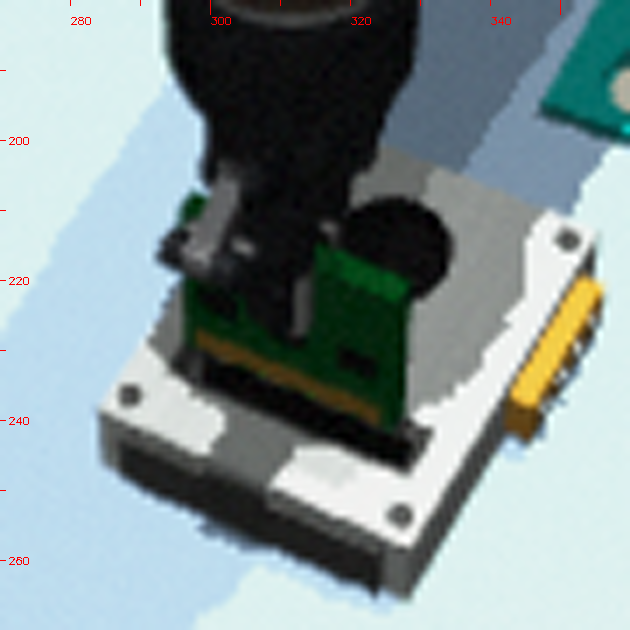

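```bash
python3 - <<'E'
from h import *
a,b=np.load("w5.npy");w=cam("wrist",dict(ee_pos=a,tcp_rot=b))
P=lambda u,v,z:pix2w(w,u,v,z)
yaw=np.radians(6.3);ex=np.array([np.cos(yaw),np.sin(yaw),0]);ey=np.array([-np.sin(yaw),np.cos(yaw),0])
def loc(n,p): p=p-np.array([a[0],a[1],0]); print(n,"x %.1f y %.1f mm"%(p@ex*1000,p@ey*1000))
for n,q in [("mL",(304,149.3,.036)),("mR",(336.6,149.3,.036)),("throat",(320,155,.031)),("corner",(373,129,.036)),("foot",(320.5,166,.050)),("top",(320.5,202.3,.124))]: loc(n,P(*q))
E
```

```text
mL x -10.5 y 49.8 mm
mR x 11.3 y 49.8 mm
throat x 0.2 y 45.1 mm
corner x 35.0 y 63.1 mm
foot x 0.5 y 41.2 mm
top x 0.6 y 41.6 mm
```

Call:
play_rows(
  commands="0 0 -0.8 -4 0;0 0 -0.8 -8 0;0 0 -0.8 -12 0;0 0 -0.8 -16 0;0 0 -0.8 -20 0;0 0 -0.8 -20 0",
)

```text
time: 7.08
ee_pos: [0.6378, 0.0562, 0.07]
tcp_rot: [-179.9, -0.0, 96.3]
wrist_force: [-0.2, -0.2, -0.7]
opening: 0.0093
```

Call:
play_rows(
  commands="0 -0.1 1 0 0;0 -0.1 1.7 -2 0;0 -0.1 1.7 -5 0;0 -0.1 1.7 -8 0;0 -0.1 1.7 -11 0;0 -0.1 1.7 -13 0;0 -0.1 1.7 -15 0;0 -0.1 1.7 -15 0",
)

```text
time: 7.75
ee_pos: [0.6381, 0.0578, 0.0557]
tcp_rot: [-180.0, -0.0, 96.3]
wrist_force: [0.2, -0.5, -0.5]
opening: 0.0094
```

Sliding in freely; expected home at TCP z ≈ 0.051. Going down slowly until contact.

Call:
play_rows(
  commands="0 0 0 -1 0;0 0 0 -2 0;0 0 0 -3 0;0 0 0 -4 0;0 0 0 -4 0;0 0 0 -4 0",
)

```text
time: 8.25
ee_pos: [0.6382, 0.0578, 0.0521]
tcp_rot: [-180.0, -0.0, 96.3]
wrist_force: [-1.6, -1.0, -1.3]
opening: 0.0096
```

Call:
play_rows(
  commands="0 0 0 -0.5 0;0 0 0 -1 0;0 0 0 -1.5 0;0 0 0 -2 0;0 0 0 -2 0;0 0 0 -2 0",
)

```text
time: 8.75
ee_pos: [0.6383, 0.0578, 0.0513]
tcp_rot: [180.0, -0.0, 96.3]
wrist_force: [-4.9, -0.2, 8.0]
opening: 0.0091
```

Call:
play_rows(
  commands="0 0.2 0 -0.7 0;0 0.2 0 -1.3 0;0 0.2 0 -1.3 0;0 0.2 0 -1.3 0",
)

```text
time: 9.08
ee_pos: [0.6384, 0.0579, 0.0513]
tcp_rot: [179.9, 0.0, 96.3]
wrist_force: [-8.1, -0.7, 14.8]
opening: 0.0095
```

```bash
python3 - <<'E'
from h import *
o=get_obs()
im=camera("scene");cv2.imwrite("pics/sc6.png",im[:,:,::-1])
crop("pics/sc6.png","pics/sc6c.png",270,180,90,90,7)
print(o['ee_pos'],o['wrist_force'])
E
```

```text
[0.63839875 0.05785881 0.0512833 ] [-8.05633276 -0.67800141 14.80562254]
```

View pics/sc6c.png

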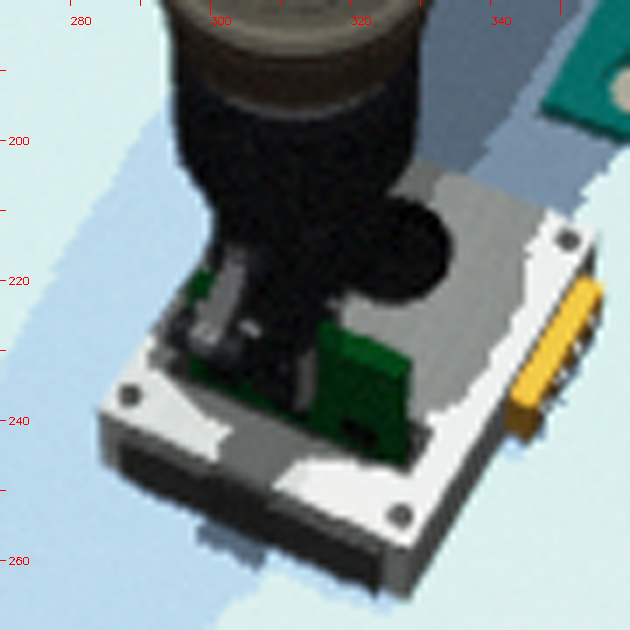

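Call:
play_rows(
  commands="0 -0.8 0 2 0;0.4 -0.8 0 2 0;0.4 -0.8 0 2 0;0.4 -0.8 0 2 0;0.4 -0.8 0 2 0;0.4 -0.8 0 2 0;0.4 -0.8 0 4 0;0.4 -0.8 0 15 0;0.4 -0.8 0 30 0;0.4 -0.8 0 50 0",
)

```text
time: 9.97
ee_pos: [0.637, 0.0578, 0.0991]
tcp_rot: [-179.9, 0.0, 96.3]
wrist_force: [0.2, -1.2, -0.1]
opening: 0.0345
```

Call:
play_rows(
  commands="1 0 0 30 0;1 0 0 60 0;1 0 0 95 0;1 -20 15 115 7;1 -45 40 120 14;1 -70 65 120 21;1 -95 85 120 28;1 -120 100 120 35;1 -140 110 120 42;1 -160 115 120 49",
)

```text
time: 10.8
ee_pos: [0.4763, 0.174, 0.2201]
tcp_rot: [179.9, 0.0, 145.7]
wrist_force: [-0.8, 0.1, 0.0]
opening: 0.0856
```

```bash
python3 - <<'E'
from h import *
o=get_obs();print(o['ee_pos'],o['tcp_rot'],o['q'])
im=camera("wrist");cv2.imwrite("pics/w7.png",im[:,:,::-1]);np.save("w7.npy",[o['ee_pos'],o['tcp_rot']])
im=camera("scene");cv2.imwrite("pics/sc7.png",im[:,:,::-1])
crop("pics/sc7.png","pics/sc7c.png",270,170,180,110,4)
E
```

```text
[0.47632701 0.17397638 0.22008748] [1.79932125e+02 3.21017903e-02 1.45731293e+02] [ 2.00569124e+01 -1.20770024e+00  2.47855033e+00  9.36123917e+01
  1.35054989e-02  5.43256091e+01]
```

View pics/w7.png

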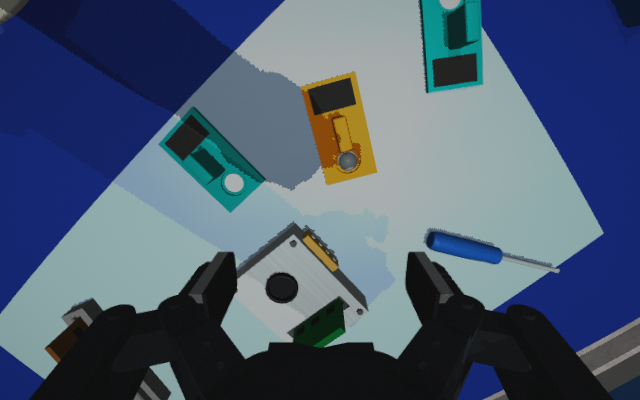

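View pics/sc7c.png

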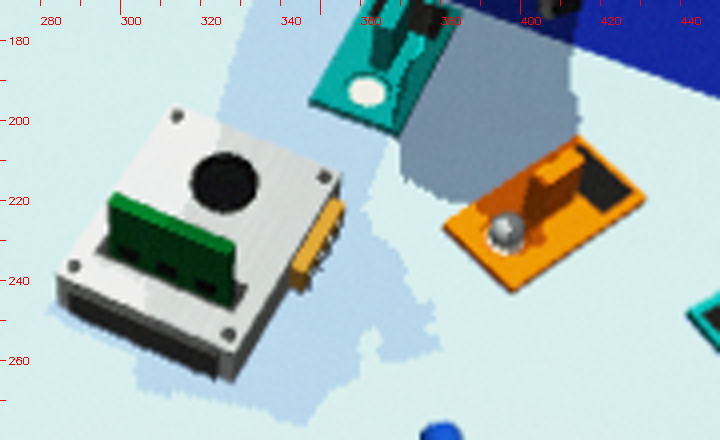

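```bash
python3 - <<'E'
from h import *
crop("pics/w7.png","pics/w7c.png",290,60,100,140,5)
s=cam("scene");yaw=np.radians(6.3)
for c in [(.638,.058),]:
  for y in(-.04,.04):
   for x in (-.005,.005):
    for z in (.084,.036): print(x,y,z,w2pix(s,(c[0]+x*np.cos(yaw)-y*np.sin(yaw),c[1]+x*np.sin(yaw)+y*np.cos(yaw),z)).round(1))
E
```

```text
-0.005 -0.04 0.084 [297.9 216.7]
-0.005 -0.04 0.036 [298.4 228.7]
0.005 -0.04 0.084 [295.8 219.8]
0.005 -0.04 0.036 [296.4 231.6]
-0.005 0.04 0.084 [328.4 229.7]
-0.005 0.04 0.036 [327.8 241.4]
0.005 0.04 0.084 [326.4 232.8]
0.005 0.04 0.036 [325.9 244.5]
```

View pics/w7c.png

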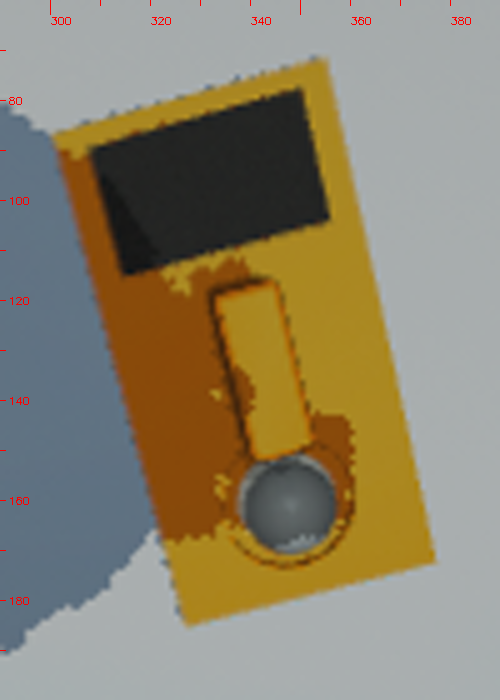

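```bash
python3 - <<'E'
from h import *
a,b=np.load("w7.npy");w=cam("wrist",dict(ee_pos=a,tcp_rot=b))
P=lambda l,z:np.array([pix2w(w,u,v,z) for u,v in l])
for l,z in [([(333,118.5),(344.7,115.5),(351.8,148.7),(341.3,152)],.053),([(301,86.5),(353.5,71.8),(375.5,172.3),(327.5,185)],.008)]:
  g=P(l,z);d=g[2]+g[3]-g[0]-g[1];e=g[1]+g[2]-g[0]-g[3];print(g.mean(0),np.degrees(np.arctan2(d[1],d[0])),np.linalg.norm(d)/2,np.degrees(np.arctan2(e[1],e[0])),np.linalg.norm(e)/2)
print("ball",pix2w(w,348,160.8,.016))
E
```

```text
[0.44944353 0.22129915 0.053     ] -19.913085069627915 0.03505838950773861 71.60560253706335 0.011852263814211133
[0.4500747  0.22071091 0.008     ] -19.33310420397508 0.11953311312401042 70.8950408564687 0.061181919625035046
ball [0.48368076 0.20971532 0.016     ]
```

Call:
play_rows(
  commands="1 -10 16 -15 7;1 -20 33 -35 14;1 -27 47 -60 15;1 -27 47 -90 15;1 -27 47 -120 15;1 -27 47 -120 15;1 -27 47 -120 15",
)

```text
time: 11.48
ee_pos: [0.4504, 0.2193, 0.0989]
tcp_rot: [-179.9, -0.1, 160.2]
wrist_force: [0.4, 0.3, -0.2]
opening: 0.0857
```

```bash
python3 - <<'E'
from h import *
o=get_obs();print(o['ee_pos'],o['tcp_rot'])
im=camera("wrist");cv2.imwrite("pics/w8.png",im[:,:,::-1]);np.save("w8.npy",[o['ee_pos'],o['tcp_rot']])
E
```

```text
[0.45041811 0.21934601 0.09887584] [-1.79908638e+02 -7.77383612e-02  1.60206653e+02]
```

View pics/w8.png

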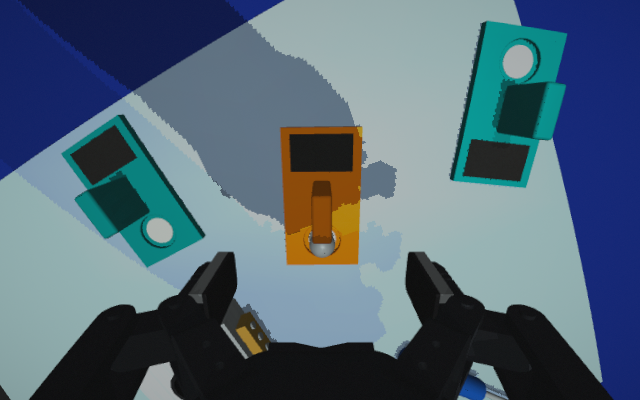

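```bash
python3 - <<'E'
from h import *
crop("pics/w8.png","pics/w8c.png",270,110,105,170,4)
E
```

```text
(no output)
```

View pics/w8c.png

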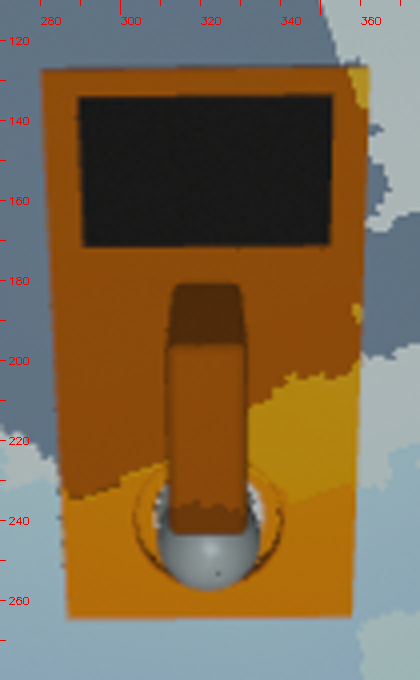

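```bash
python3 - <<'E'
from h import *
a,b=np.load("w8.npy");w=cam("wrist",dict(ee_pos=a,tcp_rot=b))
P=lambda l,z:np.array([pix2w(w,u,v,z) for u,v in l])
for l,z in [([(310.5,196),(331.5,196),(331,243),(312,243)],.053),([(280.2,127),(361.8,126.5),(358,264),(286.5,264.5)],.008)]:
  g=P(l,z);d=g[2]+g[3]-g[0]-g[1];e=g[1]+g[2]-g[0]-g[3];print(g.mean(0),np.degrees(np.arctan2(d[1],d[0])),np.linalg.norm(d)/2,np.degrees(np.arctan2(e[1],e[0])),np.linalg.norm(e)/2)
E
```

```text
[0.44926008 0.22105453 0.053     ] -19.156293487316816 0.03467007219174461 70.27043499766724 0.013723907650569545
[0.4497907  0.22124558 0.008     ] -19.205306189417016 0.1201614226446319 70.66299479353202 0.06367953048590218
```

Call:
play_rows(
  commands="1 -0.6 1.1 -20 0.3;1 -0.6 1.1 -40 0.3;1 -0.6 1.1 -60 0.3;1 -0.6 1.1 -72 0.3;1 -0.6 1.1 -80 0.3;1 -0.6 1.1 -80 0.3;1 -0.6 1.1 -80 0.3",
)

```text
time: 12.12
ee_pos: [0.4507, 0.2211, 0.0202]
tcp_rot: [180.0, 0.0, 160.6]
wrist_force: [-0.1, 0.4, -0.4]
opening: 0.0852
```

```bash
python3 - <<'E'
from h import *
o=get_obs();print(o['ee_pos'],o['tcp_rot'],o['wrist_force'])
im=camera("wrist");cv2.imwrite("pics/w9.png",im[:,:,::-1])
E
```

```text
[0.45066803 0.22111732 0.02016323] [1.79956153e+02 4.40172544e-02 1.60592997e+02] [-0.14771929  0.37383228 -0.43539303]
```

View pics/w9.png

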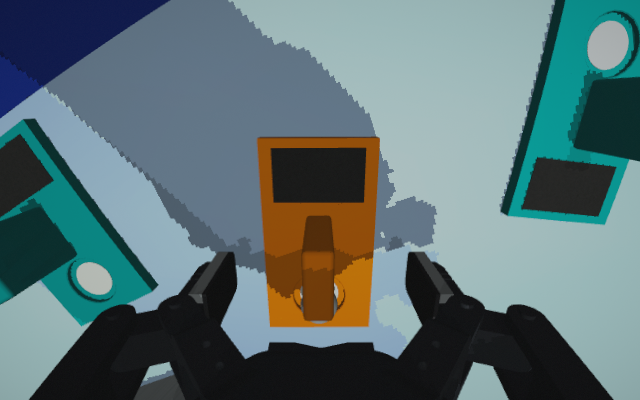

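Call:
play_rows(
  commands="1 -0.8 -0.7 -1 0.2;0.7 -0.8 -0.7 -1 0.2;0.5 -0.8 -0.7 -1 0.2;0.4 -0.8 -0.7 -1 0.2;0.3 -0.8 -0.7 -1 0.2;0.25 -0.8 -0.7 -1 0.2;0.22 -0.8 -0.7 -1 0.2;0.2 -0.8 -0.7 -1 0.2;0.18 -0.8 -0.7 -1 0.2;0.16 -0.8 -0.7 -1 0.2",
  force=60,
)

```text
time: 13.0
ee_pos: [0.4492, 0.2203, 0.018]
tcp_rot: [-180.0, -0.0, 160.8]
wrist_force: [0.5, 0.5, 0.0]
opening: 0.0139
```

Call:
play_rows(
  commands="0.14 0 0 0 0;0.12 0 0 0 0;0.08 0 0 0 0;0 0 0 0 0;0 0 0 0 0;0 0 0 0 0;0 0 0 0 0;0 0 0 0 0",
)

```text
time: 13.67
ee_pos: [0.4492, 0.2203, 0.0181]
tcp_rot: [180.0, 0.0, 160.8]
wrist_force: [-0.0, 0.5, 3.3]
opening: 0.0133
```

```bash
python3 - <<'E'
from h import *
o=get_obs();print(o['ee_pos'],o['tcp_rot'],o['wrist_force'],o['opening'])
im=camera("wrist");cv2.imwrite("pics/w10.png",im[:,:,::-1])
im=camera("scene");cv2.imwrite("pics/sc10.png",im[:,:,::-1])
crop("pics/sc10.png","pics/sc10c.png",360,150,130,110,6)
E
```

```text
[0.44924303 0.22029831 0.01808079] [1.79993311e+02 2.58275970e-03 1.60817611e+02] [-0.02956513  0.49450918  3.32843652] 0.013258475071767866
```

View pics/w10.png

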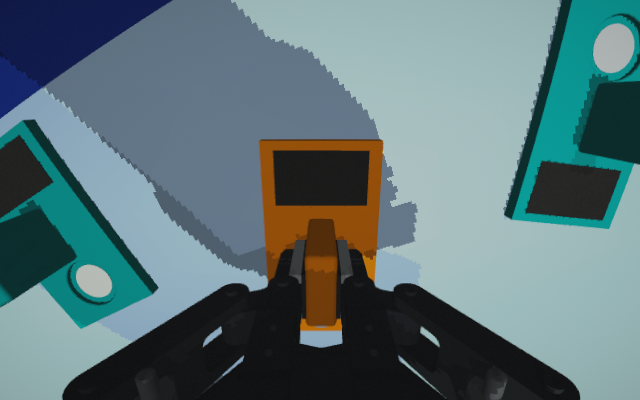

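View pics/sc10c.png

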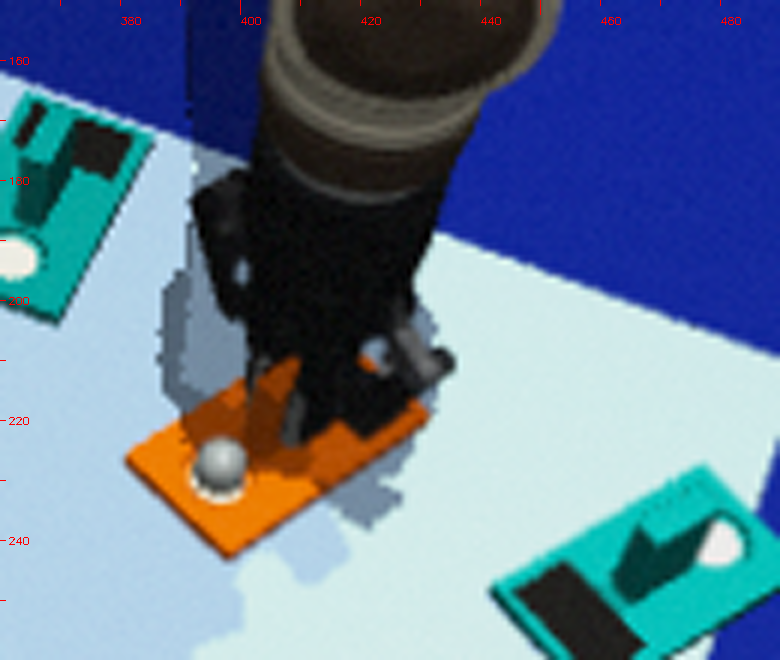

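Call:
play_rows(
  commands="0 0 0 0.5 0;0 0 0 2 0;0 0 0 5 0;0 0 0 9.5 0;0 0 0 15.5 0;0 0 0 22.5 0;0 0 0 30 0;0 0 0 38 0;0 0 0 46 0;0 0 0 54 0",
)

```text
time: 14.6
ee_pos: [0.4493, 0.2203, 0.0731]
tcp_rot: [180.0, 0.0, 160.8]
wrist_force: [0.5, 0.3, -2.0]
opening: 0.0133
```

Call:
play_rows(
  commands="0 0 0 8 0;0 0 0 16 0;0 0 0 24 0;0 0 0 32 0;0 0 0 39.5 0;0 0 0 46.5 0;0 0 0 53 0;0 0 0 58.5 0;0 0 0 62.5 0;0 0 0 65 0",
)

```text
time: 15.43
ee_pos: [0.4493, 0.2203, 0.1375]
tcp_rot: [180.0, 0.0, 160.8]
wrist_force: [0.4, -0.1, -1.3]
opening: 0.0133
```

Call:
play_rows(
  commands="0 0 0 1 0;0 0 0 1 0;0 0 0 1 0",
)

```text
time: 15.68
ee_pos: [0.4491, 0.2202, 0.1377]
tcp_rot: [-180.0, -0.0, 160.8]
wrist_force: [-0.8, 0.1, -2.5]
opening: 0.0132
```

```bash
python3 - <<'E'
from h import *
o=get_obs();print(o['time'],o['ee_pos'],o['tcp_rot'],o['wrist_force'],o['opening'])
im=camera("scene");cv2.imwrite("pics/sc11.png",im[:,:,::-1])
crop("pics/sc11.png","pics/sc11c.png",330,130,130,110,6)
E
```

```text
15.6833 [0.44910705 0.22019869 0.13769387] [-1.79983171e+02 -1.75395201e-02  1.60816680e+02] [-0.76840309  0.12794982 -2.5205725 ] 0.013168617488315793
```

View pics/sc11c.png

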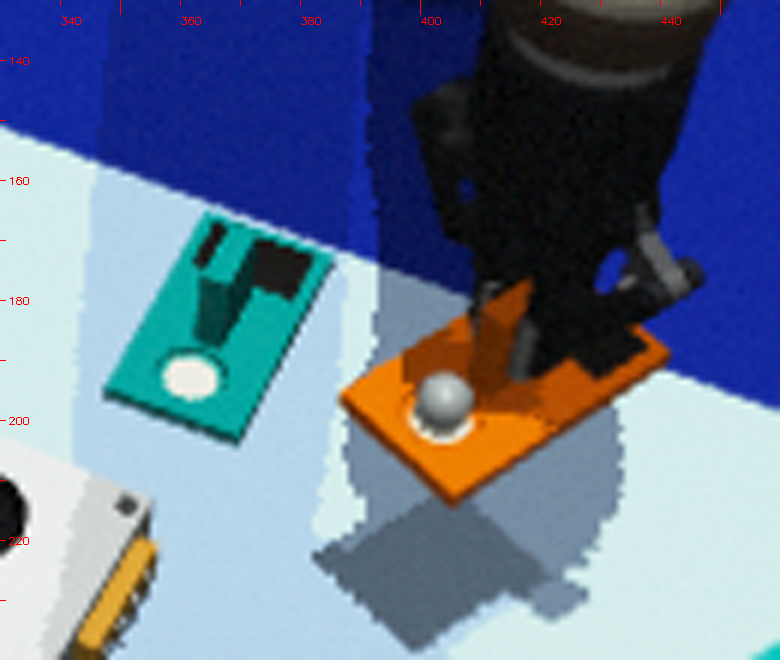

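Call:
play_rows(
  commands="0 0.2 -0.4 0 0;0 0.7 -1.3 0 0;0 1.7 -3.1 0 0;0 3.1 -5.7 0 0;0 5.1 -9.2 0 0;0 7.2 -13.1 0 0;0 9.7 -17.5 0 0;0 12.3 -22.3 0 0;0 15.2 -27.6 0 0;0 18.1 -32.9 0 0",
)

```text
time: 16.57
ee_pos: [0.4676, 0.1867, 0.138]
tcp_rot: [-180.0, 0.0, 160.8]
wrist_force: [-0.1, 0.4, -1.5]
opening: 0.0131
```

Call:
play_rows(
  commands="0 2.9 -5.3 0 0;0 5.8 -10.5 0 0;0 8.7 -15.8 0 0;0 11.6 -21 0 0;0 14.5 -26.3 0 0;0 17.4 -31.5 0 0;0 20.3 -36.8 0 0;0 23.2 -42 0 0;0 26.1 -47.3 0 0;0 29 -52.6 0 0",
)

```text
time: 17.4
ee_pos: [0.4966, 0.1342, 0.138]
tcp_rot: [-180.0, -0.0, 160.8]
wrist_force: [-0.4, -0.4, -2.1]
opening: 0.0134
```

Call:
play_rows(
  commands="0 2.9 -5.3 0 0;0 5.8 -10.5 0 0;0 8.7 -15.8 0 0;0 11.6 -21 0 0;0 14.5 -26.3 0 0;0 17.4 -31.5 0 0;0 20.3 -36.8 0 0;0 23.2 -42 0 0;0 25.8 -46.9 0 0;0 28.2 -51.2 0 0",
)

```text
time: 18.23
ee_pos: [0.5248, 0.083, 0.138]
tcp_rot: [-180.0, -0.0, 160.8]
wrist_force: [-0.9, -0.4, -1.3]
opening: 0.0131
```

Call:
play_rows(
  commands="0 2.2 -3.9 0 0;0 4.1 -7.4 0 0;0 5.8 -10.5 0 0;0 7.2 -13.1 0 0;0 8.5 -15.3 0 0;0 9.4 -17.1 0 0;0 10.1 -18.4 0 0;0 10.5 -19 0 0;0 10.6 -19.3 0 0;0 10.6 -19.3 0 0",
)

```text
time: 19.07
ee_pos: [0.5351, 0.0643, 0.138]
tcp_rot: [-180.0, -0.0, 160.8]
wrist_force: [-0.1, -0.4, -1.7]
opening: 0.0131
```

```bash
python3 - <<'E'
from h import *
import time
o=get_obs();print(o['time'],o['ee_pos'],o['tcp_rot'],o['wrist_force'],o['opening'])
for n in ["scene","top","wrist"]:
    im=camera(n);cv2.imwrite(f"pics/{n}12.png",im[:,:,::-1])
np.save("w12.npy",[o['ee_pos'],o['tcp_rot']])
crop("pics/scene12.png","pics/sc12c.png",270,120,130,150,5)
crop("pics/top12.png","pics/top12c.png",260,130,110,110,6)
E
```

```text
19.0667 [0.53511151 0.06427496 0.13798923] [-1.79999808e+02 -9.06460667e-04  1.60819793e+02] [-0.12612845 -0.40287436 -1.73209648] 0.013090289731329465
```

View pics/sc12c.png

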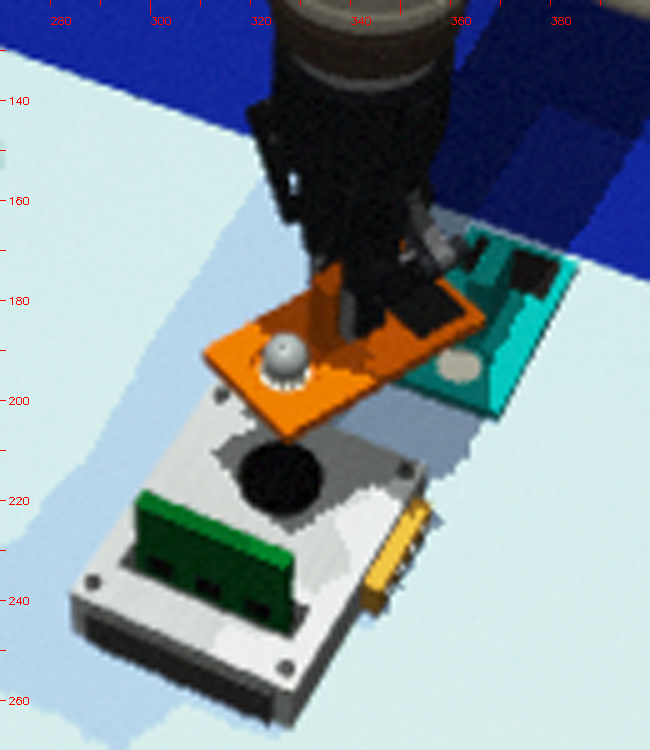

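View pics/top12c.png

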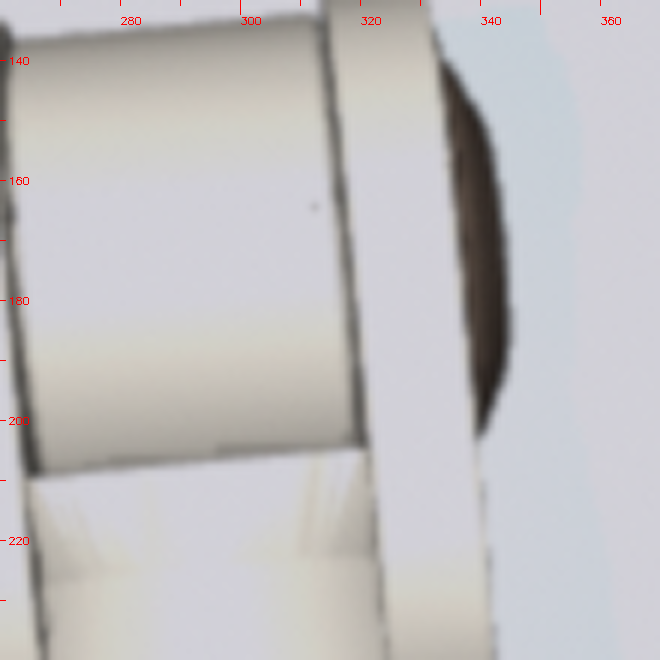

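View pics/wrist12.png

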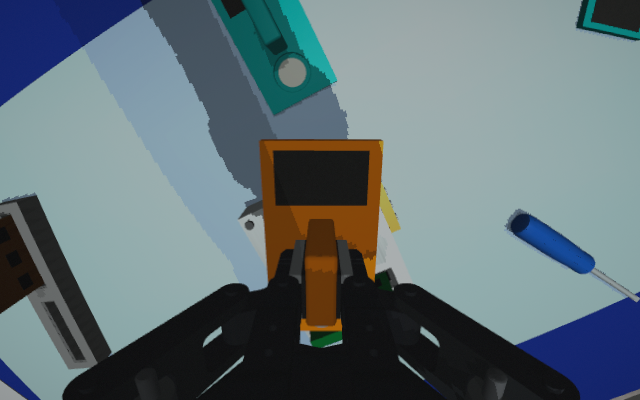

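```bash
python3 - <<'E'
from h import *
s=cam("scene")
print("cup",pix2w(s,323.4,215.2,.045),"pred",w2pix(s,(.569,.052,.045)))
a=pix2w(s,308.4,190.3,.1278);b=pix2w(s,326.7,207,.1278);c=pix2w(s,364.7,183,.1278)
d=a-b;print(np.linalg.norm(d),np.linalg.norm(b-c),a,b,c)
ax=(b-c)/np.linalg.norm(b-c);pk=(a+b)/2-.024*ax;print("pocket from slab",pk, "heading",np.degrees(np.arctan2(ax[1],ax[0])))
print("ball",pix2w(s,325,191.3,.136))
print("pred slab corners, ball for pocket (.569,.052)")
h=np.radians(-19.2);ex=np.array([np.cos(h),np.sin(h)]);ey=np.array([-np.sin(h),np.cos(h)]);g=np.array([.5351,.0643])
for x,y in [(.06,-.032),(.06,.032),(-.06,.032)]: print(w2pix(s,np.r_[g+x*ex+y*ey,.1278]))
print("pocket now",g+.036*ex)
E
```

```text
cup [0.57473193 0.04909741 0.045     ] pred [325.66108297 214.19336889]
0.06489826680458538 0.11683616103848381 [0.58694278 0.01330798 0.1278    ] [0.60462639 0.07575055 0.1278    ] [0.49319815 0.1108851  0.1278    ]
pocket from slab [0.57289546 0.05174646 0.1278    ] heading -17.500633936891926
ball [0.57363497 0.05069801 0.136     ]
pred slab corners, ball for pocket (.569,.052)
[310.14404377 188.95313151]
[326.90574127 206.144594  ]
[366.81868897 182.49081028]
pocket now [0.56909755 0.0524608 ]
```

Call:
play_rows(
  commands="0 0.2 -0.2 0 0;0 0.5 -0.5 0 0;0 0.8 -0.8 0 0;0 1 -1 0 0;0 1 -1 0 0;0 1 -1 0 0;0 1 -1 0 0;0 1 -1 0 0;0 1 -1 0 0;0 1 -1 0 0",
)

```text
time: 20.05
ee_pos: [0.5361, 0.0632, 0.138]
tcp_rot: [-180.0, -0.0, 160.8]
wrist_force: [0.3, 0.2, -1.4]
opening: 0.0135
```

Call:
play_rows(
  commands="0 0 0 0 0;0 0 0 0 0;0 0 0 0 0;0 0 0 0 0;0 0 0 0 0;0 0 0 0 0;0 0 0 0 0;0 0 0 0 0;0 0 0 0 0;0 0 0 0 0",
)

```text
time: 20.88
ee_pos: [0.5361, 0.0633, 0.138]
tcp_rot: [180.0, 0.0, 160.8]
wrist_force: [0.1, 0.6, -2.8]
opening: 0.0134
```

```bash
python3 - <<'E'
from h import *
o=get_obs();print(o['time'],o['ee_pos'],o['tcp_rot'],o['qd'],o['opening'])
im=camera("scene");cv2.imwrite("pics/sc13.png",im[:,:,::-1])
crop("pics/sc13.png","pics/sc13c.png",170,120,230,150,3)
E
```

```text
20.8833 [0.5361263  0.06325371 0.13798962] [1.79998034e+02 1.12845193e-04 1.60815018e+02] [ 0.01853254  0.00136963 -0.09730086 -0.09264065  0.01299339 -0.0859266 ] 0.013402393754623428
```

View pics/sc13c.png

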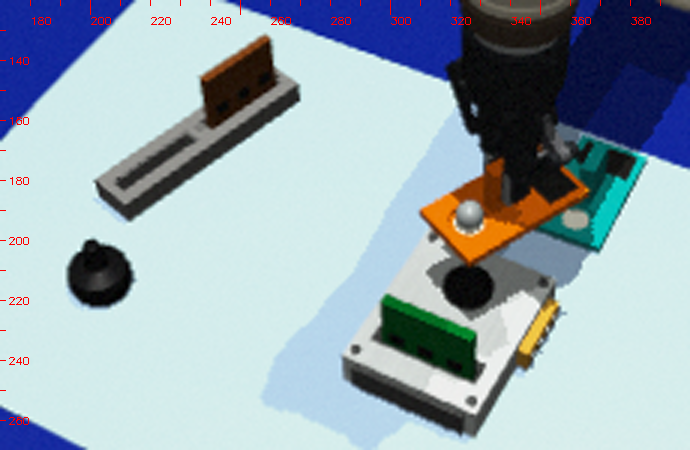

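The final picture shows the ball in its pocket at (322,191) and the green board seated in the chassis. The brown board and the knob are where they were.

```bash
python3 -c "
from workcell import *
print(job_done())"
```

```text
the job is handed in; nothing more can be done
None
```

I did both parts of the task in order and handed the job in at about 21 s of the 61 s limit.

- **Board:** The green board is fully down in the chassis slot and released. It stopped at a tool height of 51.3 mm, the height I expected for fully home. It held there as the push rose to about 15 N, and its top corners in the scene picture match a top 84 mm above the work surface.
- **Tray:** The arm is holding the orange tray level and still over the chassis, with the ball in its pocket. The pocket floor should be about 80 mm above the cup's rim, going by the arm's own readings.
- **Pocket over cup:** From the arm's readings and wrist pictures, the pocket was within about 0.5 mm of straight above the cup. The scene camera disagreed, putting it 2–3 mm off. I moved the tray about 1 mm in each of x and y as a compromise, and did not measure the offset again afterwards. The top camera could not help because the arm blocked its view.
- **Other objects:** The brown board, the screwdriver and the knob were not touched. The last picture shows the brown board and the knob in place. The screwdriver is outside that crop, but it was still lying on the bench in the last wrist picture.

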